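# Fit the flat paddle in the stirrer's chuck

### The arm

A 6-joint arm with a two-finger parallel gripper is mounted at the origin on the work surface. World frame = base frame: x ahead of the robot, y to its left, z up, the work surface at z = 0. Lengths are in m, angles in rad, forces in N, time in s.
With the tool pointing down it reaches from about 0.275 to 0.825 m from the base axis. Payload 4.9 kg.
Tool frame: the origin (TCP) lies midway between the tips of the shut fingers; the grasp point (between the pads) lies 19 mm behind it (grip_point_offset is the distance from the TCP to the grasp point, in m); z points along the fingers, y is the line along which they close (so a half turn about z gives the same grasp; the last joint's range is limited). The gripper opens to 85 mm and grips with 20 to 120 N. Pads are 22 mm wide; open, the fingers measure 114 mm over their backs; the gripper's body (76 mm by 85 mm) begins 54 mm behind the grasp point. The pads swing forward as they close: fully open they stand 13 mm farther back than shut.
Start: joints at [1.168, 0.326, -0.193, 1.052, 0, 1.437], TCP at [0.146, 0.53, 0.231] pointing down, gripper open.
Joint ranges: [-2.65, 2.65], [-0.97, 1.79], [-1.3, 1.35], [-1.93, 2.1], [-1.47, 1.37], [-3.14, 3.14]. Speed limits (rad/s): [2.57, 2.57, 3.14, 3.14, 3.14, 3.14].

### API

Orientations are given as a rotation vector (axis times angle).
In Python, from cell import * gives the robot as it stands. Calls block until the motion is done:
- movep(position, orientation): joint-space move of the TCP to a pose.
- move_l(position, velocity=0.15, rot=None, until_force=None): straight line of the TCP; rot=None keeps the orientation; velocity is the mean speed in m/s. With until_force (N) it stops when the force on the tool has changed by that much, and returns True; else False.
- set_joints(angles): joint-space move.
- let_go() and grab(newtons=None): open the fingers fully, or close them until they stop; newtons is the grip in N (None keeps the last).
- sleep(seconds).
- ik(position, orientation): joint angles nearest the present ones, or None.
- get_state(): the state.
- grab_frame(name): name is "scene" or "top"; returns a dict with "img" (384x512x3 uint8, red, green, blue), "fx", "fy", "cx", "cy" (pixels), "k1" (the pictures are not rectified: a ray, as slopes to the right and down, at radius r is drawn at 1 + k1 r^2 times it, then the intrinsics apply), "cam_to_world" (4x4, takes a point from camera to world coordinates). Camera axes: x right, y down, z forward; pixel columns grow to the right and rows downward; lengths in m; the calibration is good to about 2 mm. A picture is of the moment at which its call begins. There is no depth.
A pose or a line that the arm cannot do raises MotionError and nothing moves.
- sign_off(): hands the job in; it is judged then, once.
Trained networks look in the newest picture that a camera, given by its name, has taken for a name from the list of things; names that differ only in an ending like _2 or _b are one class to them, and where a whole thing is asked for, a point or a joint stands for the part that bears it (a point fixed in the world has none). Each returns a list of dicts, best first, with "score" (0 to 1); they miss things now and then, are a little off and sometimes report something else, mostly with a low value. They report only what shows in the picture. A call takes as long as a camera call. They do not tell look-alikes from the thing itself.
- spot_in(camera, name): "centre" ([column, row] in pixels, amid what is visible of it).
- silhouettes(camera, name): "mask" (384x512 bool, what is visible of it) and "centre" ([column, row] in pixels, amid what is visible of it).
- tip_of(camera, name): "centre" ([column, row] in pixels: a listed point, or the origin of a listed thing).
The state is a dict: "clock": time; "q": joint angles; "joint_velocities": joint speeds; "tau": joint torques, N m; "position": TCP position; "eef_rot": TCP orientation; "contact_force": force on the tool from outside, world axes, zero at the start; "wrist_torque": the same for the moment, N m; "finger_gap": opening from 0.0 (shut) to 1.0 (fully open); "grasp_force": force on a finger pad.
Only numpy, scipy, OpenCV 4.12 (cv2) and the standard library are available. Lean on these libraries where they do the work, as an engineer would, in place of code of your own. Each camera call takes 0.05 s, during which the arm holds its last target. There are 200 camera calls.

### The job

Set the compounding stirrer up for the next batch: take the stirring rod with the flat rectangular paddle from the rack, slide its plain end all the way into the chuck of the sloped drive, and turn the chuck's sleeve clockwise (seen from the open end) until all three jaws grip the rod firmly. Let go of everything, leave the other two rods lying in the rack, and do not shift or tip the bottle and jar that stand beside the drive.

Things in the scene. Friction and masses are not known exactly. Their poses are not given: they have to be found in the camera images.
- chuck (a point): Centre of the bore floor (stop) of the drive's keyless chuck, 140 mm above the table. z = chuck axis, out of the open end, rising 25 deg above level, roughly away from the robot; x square to it, downwards; y level. Along z: hand sleeve -4 to 40 mm (knurled steel ring, 46 mm in diameter), fixed nose ring 39 to 44 mm with a round 16 mm mouth, jaw tips out to 49 mm, 15 mm pilot bore 0 to 7 mm.
- drive: White stirrer drive, fixed in a grey cradle; same origin and axes as chuck. Along z behind the sleeve: steel collar 42 mm in diameter (-16 to -4 mm), round housing 62 mm in diameter (-166 to -16 mm), dial to -176 mm. The cradle's base plate is 170 x 130 mm, its top 12 mm above the table; saddles reach 37 mm from the axis behind z = -30 mm; only the base plate lies under the sleeve.
- sleeve (a joint): Hand sleeve, rad: 0 fully open, grows clockwise seen from the open end, to 2.1. Starts at 0 to 0.3. Moves all three jaws, 2.4 mm inwards per rad; free radius between them 8 mm at 0, so they meet the 10 mm rod near 1.25. From there it stiffens elastically; 1.4 to 1.6, read after letting go, is firm. Drag 0.22 N m, up to about 0.6 N m when tightening; stays where it is left.
- jaw0: One of three equal smooth steel jaws, 15 mm wide, 41 mm long along the chuck axis (8 to 49 mm from the stop); this one at the top of the bore (-x of chuck). Its origin is the bore-floor centre shifted inwards by the jaw's travel.
- jaw1: The lower jaw towards -y of chuck.
- jaw2: The lower jaw towards +y of chuck.
- paddle: Steel stirring rod with a flat rectangular paddle, 172 mm long: round shaft 10 mm in diameter, origin at the centre of its plain end, x along the shaft to the head. Paddle plate 138 to 172 mm from the origin, 50 mm wide (y), 4 mm thick. About 0.13 kg, centre of mass near 100 mm. Lies level in the rack. Let go in the open chuck it droops up to 10 deg but does not slide out.
- disc_stirrer: Like rod with a 44 mm toothed disc across its end at 150 mm. Same frame. Stays in the rack.
- cross_stirrer: Like rod with four short slanted blades, 46 mm across, at 141 to 163 mm. Same frame. Stays in the rack.
- rack: Black plastic rack, fixed, 130 x 190 mm, base 6 mm thick, origin under its centre. Two notched boards across it at x = -48 and +48 mm (6 mm thick, tops 59 mm high) carry three rods 62 mm apart (y = -62, 0, 62 mm) along its x axis, shaft axes 55 mm above the table, plain ends at about x = -75 mm, heads beyond the +x board. Any rod may lie in any place.
- base_bottle: White plastic bottle, 70 mm in diameter and 210 mm tall, loose, standing beside the chuck, about 170 mm left or right of its axis; origin under its centre.
- ointment_jar: Amber jar with a lid, 72 mm in diameter and 75 mm tall, loose, standing on the other side of the chuck; origin under its centre.
There are look-alikes about, which are no part of the job. There is more than one size of the paddle; the job needs the largest.

How it is judged:
By the outcome, as a careful person would: the job done as asked, in the order asked, and still so for the second after the job is handed in, with the robot touching nothing.
It also fails if it takes over 70 s, if anything falls off the work surface, if the arm or the gripper's body presses on something with over 40 N, if the wrist force passes 120 N, or if a joint passes its speed limit or range.

## Working session

There is one attempt and no reset: what is moved stays moved. The work goes in short steps, each a Python script; the robot and the scene stay as the last script left them, time stands still between calls to the robot, and variables do not carry over. Pictures are saved under pics/ and viewed, at most 12 in all, crops included, and the job is handed in when it is done.

```bash
ls; mkdir -p pics
cat > h.py <<'E'
from cell import *
import numpy as np, cv2
from scipy.spatial.transform import Rotation as R
def ray(f,px):
    d=np.array([(px[0]-f['cx'])/f['fx'],(px[1]-f['cy'])/f['fy']]); u=d.copy()
    for _ in range(20): u=d/(1+f['k1']*(u@u))
    T=np.array(f['cam_to_world']); v=T[:3,:3]@np.array([u[0],u[1],1]); return T[:3,3],v/np.linalg.norm(v)
def proj(f,p):
    T=np.array(f['cam_to_world']); c=T[:3,:3].T@(np.array(p)-T[:3,3]); u=c[:2]/c[2]; u=u*(1+f['k1']*(u@u))
    return np.array([u[0]*f['fx']+f['cx'],u[1]*f['fy']+f['cy']])
def onz(f,px,z):
    o,v=ray(f,px); return o+v*(z-o[2])/v[2]
def tri(obs):
    A=np.zeros((3,3));b=np.zeros(3)
    for f,px in obs:
        o,v=ray(f,px); M=np.eye(3)-np.outer(v,v); A+=M;b+=M@o
    p=np.linalg.solve(A,b)
    return p,[np.linalg.norm(proj(f,p)-px) for f,px in obs]
E
python3 - <<'E'
from h import *
F={}
for c in ['scene','top']:
    f=grab_frame(c);F[c]=f
    cv2.imwrite(f'pics/{c}0.png',f['img'][:,:,::-1])
    print(c,f['fx'],f['k1'],np.round(f['cam_to_world'],3).tolist())
    for n in ['chuck','drive','paddle','disc_stirrer','cross_stirrer','rack','base_bottle','ointment_jar','jaw0','jaw1','jaw2']:
        print(n,[(np.round(d['centre']).tolist(),round(d['score'],2)) for d in spot_in(c,n)][:4],'tip',[(np.round(d['centre'],1).tolist(),round(d['score'],2)) for d in tip_of(c,n)][:4])
s=get_state();print(s['clock'],s['position'],s['eef_rot'],grip_point_offset if 'grip_point_offset' in globals() else s.keys())
E
```

```text
pics
scene 482.47908677222654 -0.10695315469872098 [[-0.711, 0.381, -0.592, 1.437], [0.704, 0.38, -0.6, 1.046], [-0.004, -0.843, -0.538, 1.04], [0.0, 0.0, 0.0, 1.0]]
chuck [([290.0, 229.0], 0.8)] tip [([285.7, 231.5], 0.77)]
drive [([290.0, 229.0], 0.85)] tip [([282.6, 233.4], 0.95)]
paddle [([182.0, 188.0], 0.67)] tip [([198.1, 173.0], 0.7), ([242.3, 168.6], 0.39), ([204.0, 169.0], 0.38)]
disc_stirrer [([199.0, 190.0], 0.73)] tip [([210.9, 177.9], 0.69)]
cross_stirrer [([209.0, 196.0], 0.46), ([333.0, 260.0], 0.34)] tip [([224.6, 182.4], 0.66)]
rack [([206.0, 191.0], 0.96)] tip [([205.8, 194.5], 0.71)]
base_bottle [([335.0, 259.0], 0.74)] tip [([329.7, 279.9], 0.89)]
ointment_jar [([237.0, 244.0], 0.93)] tip [([233.9, 252.7], 0.93)]
jaw0 [] tip [([283.3, 228.5], 0.42), ([284.2, 232.2], 0.42)]
jaw1 [] tip [([283.3, 228.5], 0.42), ([284.2, 232.2], 0.42)]
jaw2 [] tip [([283.3, 228.5], 0.42), ([284.2, 232.2], 0.42)]
top 367.17431742006596 0.031295805214334144 [[0.025, -0.993, 0.112, 0.25], [-0.999, -0.028, -0.018, 0.014], [0.02, -0.111, -0.994, 1.18], [0.0, 0.0, 0.0, 1.0]]
chuck [([172.
[... 192 characters left out ...]
.0, 220.0], 0.5)] tip [([350.9, 183.4], 0.78), ([344.8, 253.9], 0.65), ([384.2, 226.0], 0.47)]
disc_stirrer [([320.0, 161.0], 0.45)] tip [([336.1, 193.4], 0.74)]
cross_stirrer [([298.0, 156.0], 0.55)] tip [([318.3, 202.4], 0.46)]
rack [([319.0, 173.0], 0.57)] tip [([319.5, 173.3], 0.88), ([315.2, 198.4], 0.68)]
base_bottle [([109.0, 153.0], 0.81), ([322.0, 166.0], 0.53)] tip [([118.8, 160.7], 0.79)]
ointment_jar [([225.0, 125.0], 0.61)] tip [([223.3, 126.8], 0.92), ([161.1, 133.5], 0.18)]
jaw0 [([322.0, 173.0], 0.26)] tip []
jaw1 [([322.0, 173.0], 0.26)] tip []
jaw2 [([322.0, 173.0], 0.26)] tip []
2.3 [0.14604923 0.53027113 0.23128174] [-4.20857273e-01 -3.11322926e+00 -7.74910340e-06] 0.0187
```

Run:
```python
import cv2,numpy as np
a=cv2.imread('pics/scene0.png')[130:320,130:400];b=cv2.imread('pics/top0.png')[80:280,80:420]
cv2.imwrite('pics/s0.png',cv2.resize(a,None,fx=2.9,fy=2.9,interpolation=3));cv2.imwrite('pics/t0.png',cv2.resize(b,None,fx=2.35,fy=2.35,interpolation=3))
```

```text
(no output)
```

View pics/s0.png

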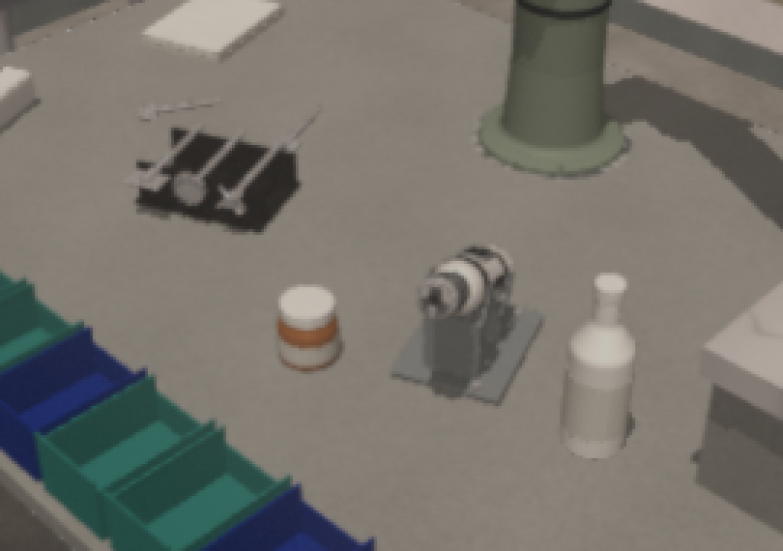

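View pics/t0.png

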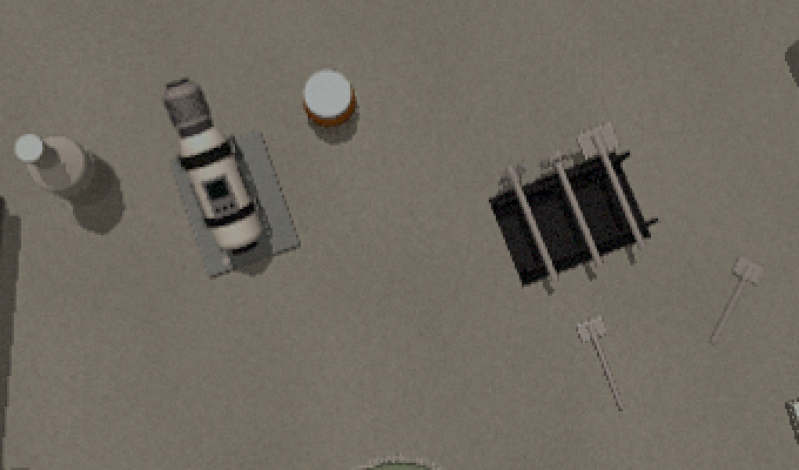

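The rack holds three rods: the paddle (top view, head 335,140, plain end about 353,183), the disc (320,161) and the cross (298,156). Two smaller paddles lie loose on the table, at (332,220) and (398,195). The one in the rack is about 165 mm long against about 118 mm for the loose ones, so it is the largest and fits the description. The bottle is at (109,153), left of the drive. The jar is at (220,122), to its right.

```bash
cat >> h.py <<'E'
from scipy.optimize import minimize, differential_evolution
def avg(c,n=5):
    fs=[grab_frame(c) for _ in range(n)]; f=fs[-1]; f['m']=np.mean([g['img'].astype(float) for g in fs],0); return f
def frame(p,yaw,pitch=np.radians(25)):
    z=np.array([np.cos(yaw)*np.cos(pitch),np.sin(yaw)*np.cos(pitch),np.sin(pitch)])
    y=np.cross(z,[np.cos(yaw)*np.sin(pitch),np.sin(yaw)*np.sin(pitch),-np.cos(pitch)]);y/=np.linalg.norm(y)
    return np.column_stack([np.cross(y,z),y,z])
def sample(im,pts): 
    pts=np.float32(pts); return cv2.remap(im,pts[:,0][None],pts[:,1][None],cv2.INTER_LINEAR)[0]
def sides(f,a,b,r,n=25):
    """silhouette lines (world pts) of a cylinder a->b radius r seen by camera f"""
    C=np.array(f['cam_to_world'])[:3,3]; d=(b-a)/np.linalg.norm(b-a)
    v=C-(a+b)/2; v-=d*(v@d); L=np.linalg.norm(v); v/=L; s=np.cross(d,v)
    k=r/L; t=np.linspace(0,1,n)[:,None]
    return [a+t*(b-a)+r*(k*v+sg*np.sqrt(1-k*k)*s) for sg in(1,-1)]
def P(f,pts): return np.array([proj(f,p) for p in pts])
def edge(f,pts,d=0.7):
    q=P(f,pts); t=q[-1]-q[0]; n=np.array([-t[1],t[0]])/np.linalg.norm(t)
    return np.abs(np.mean(sample(f['g'],q+d*n)-sample(f['g'],q-d*n)))
def prep(f): f['g']=cv2.GaussianBlur(np.float32(f['m'].mean(2)),(0,0),0.7); return f
def drive_cost(v,fs):
    o=np.array(v[:3]);Q=frame(o,v[3]);z=Q[:,2]; s=0
    for f in fs:
        for a,b,r in((-3,40,.023),(-55,-22,.031),(-120,-75,.031)):
            for l in sides(f,o+z*a/1e3,o+z*b/1e3,r): s-=edge(f,l)
    return s
def rod_cost(v,fs,w=.009,lo=.033,hi=.115):
    # v: x,y,z of plain end, yaw, pitch
    o=np.array(v[:3]); d=np.array([np.cos(v[3])*np.cos(v[4]),np.sin(v[3])*np.cos(v[4]),np.sin(v[4])]); s=0
    for f in fs:
        for l in sides(f,o+d*lo,o+d*hi,.005): s-=edge(f,l)
    return s
E
cat > m1.py <<'E'
from h import *
import pickle
F={c:prep(avg(c)) for c in('top','scene')}; fs=list(F.values())
tips={}
for n in['chuck','drive','paddle','rack','disc_stirrer','cross_stirrer','base_bottle','ointment_jar']:
    obs=[]
    for c in F:
        t=tip_of(c,n)
        if t: obs.append((F[c],np.array(t[0]['centre'])))
    if len(obs)==2:
        p,e=tri(obs); tips[n]=p; print(n,np.round(p,4),np.round(e,2))
pickle.dump((F,tips),open('m.pkl','wb'))
t=tips['drive']; yaw0=0.33
b=[(t[0]-.012,t[0]+.012),(t[1]-.012,t[1]+.012),(.13,.15),(0.0,.7)]
for sub in(fs,fs[:1],fs[1:]):
    r=differential_evolution(drive_cost,b,args=(sub,),seed=1,maxiter=60,tol=1e-6); print('drive',np.round(r.x,4),round(r.fun,1))
    if len(sub)==2: D=r.x
t=tips['paddle']
b=[(t[0]-.001,t[0]+.001),(t[1]-.02,t[1]+.02),(.035,.075),(0.0,.7),(-.05,.05)]
r=differential_evolution(rod_cost,b,args=(fs,),seed=1,maxiter=60,tol=1e-6); print('rod',np.round(r.x,4),round(r.fun,1)); S=r.x
pickle.dump((D,S),open('fit.pkl','wb'))
ims=[]
for c in F:
    f=F[c]; im=cv2.resize(np.uint8(f['m'])[:,:,::-1],None,fx=6,fy=6,interpolation=cv2.INTER_CUBIC)
    o=D[:3];z=frame(o,D[3])[:,2]
    L=[(l,(0,0,255)) for a,bb,rr in((-4,44,.023),(-166,-16,.031),(0,120,.0003)) for l in sides(f,o+z*a/1e3,o+z*bb/1e3,rr)]
    d=np.array([np.cos(S[3])*np.cos(S[4]),np.sin(S[3])*np.cos(S[4]),np.sin(S[4])])
    L+=[(l,(0,255,0)) for l in sides(f,S[:3],S[:3]+d*.172,.005)]
    for l,col in L:
        q=np.int32((P(f,l)+.5)*6); cv2.polylines(im,[q],False,col,1)
    for cc in (o, S[:3]+d*.08):
        u,v=np.int32(proj(f,cc)*6); ims.append(im[v-140:v+150,u-190:u+200])
cv2.imwrite('pics/fit1.png',np.vstack([np.hstack(ims[:2]),np.hstack(ims[2:])]))
E
python3 m1.py
```

```text
chuck [0.5238 0.2663 0.1453] [0.01 0.01]
drive [0.5252 0.2636 0.1365] [0.28 0.26]
paddle [ 0.228  -0.3557 -0.0126] [21.93 16.1 ]
rack [ 0.4433 -0.2245  0.0198] [0.76 0.61]
disc_stirrer [ 0.3739 -0.2534  0.0534] [0.49 0.37]
cross_stirrer [ 0.3474 -0.2005  0.0398] [0.73 0.57]
base_bottle [ 0.4673  0.4248 -0.0061] [2.57 2.58]
ointment_jar [ 0.5848  0.0995 -0.0112] [1.38 1.34]
drive [0.5288 0.2709 0.13   0.3429] -218.1
drive [0.5215 0.2651 0.15   0.3391] -136.7
drive [0.5135 0.2592 0.1318 0.6925] -129.1
rod [ 2.290e-01 -3.697e-01  3.510e-02  2.000e-04  4.780e-02] -4.7
```

View pics/fit1.png

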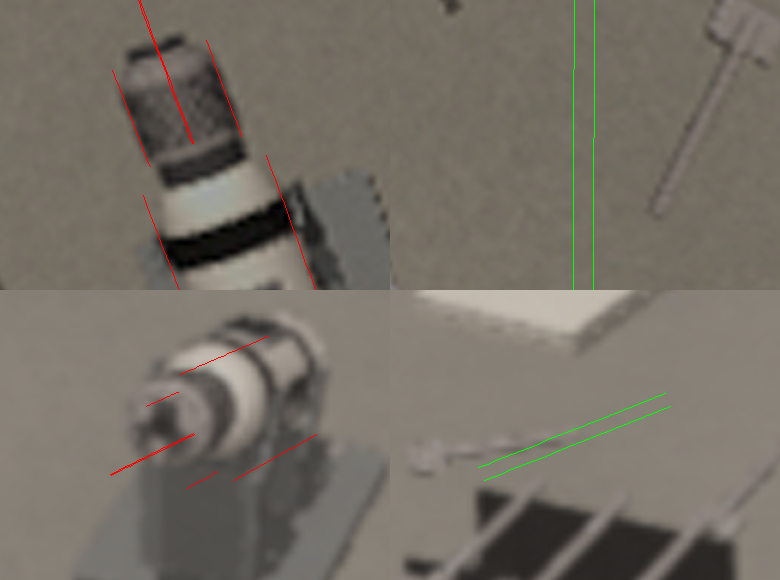

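The paddle shaft fit jumped to a loose look-alike and the drive fit hit its z bound; the chuck tips triangulate well to (0.5245, 0.265, 0.141). I'll refit the rod with signed edges in tight bounds around its rack place, and the drive at z = 0.14.

```bash
cat >> h.py <<'E'
def sedge(f,a,b,r,d=0.8):
    L=[P(f,l) for l in sides(f,a,b,r)]; m=P(f,a+np.linspace(0,1,25)[:,None]*(b-a)); s=0
    for q in L:
        n=(m-q).mean(0); n/=np.linalg.norm(n)
        s+=np.mean(sample(f['g'],q+d*n)-sample(f['g'],q-d*n))
    return s
def rdir(v): return np.array([np.cos(v[3])*np.cos(v[4]),np.sin(v[3])*np.cos(v[4]),np.sin(v[4])])
def rod_cost(v,fs,lo=.035,hi=.115):
    o=np.array(v[:3]); d=rdir(v); return -sum(sedge(f,o+d*lo,o+d*hi,.005) for f in fs)
def drive_cost(v,fs):  # v x,y,yaw at z=.14 ; lateral edges only, dark sleeve / bright housing
    o=np.array([v[0],v[1],.14]);z=frame(o,v[2])[:,2]; f=fs[0]
    return sedge(f,o+z*.0,o+z*.036,.023)-sedge(f,o+z*-.05,o+z*-.025,.031)-sedge(f,o+z*-.105,o+z*-.065,.031)
E
cat > m2.py <<'E'
from h import *
import pickle
F,tips=pickle.load(open('m.pkl','rb')); fs=[F['top'],F['scene']]
for nm,t in(('paddle',(.400,-.306,.055)),('disc',(.3739,-.2534,.055)),('cross',(.3474,-.2005,.055))):
    x0=np.array(t)
    def c(v):
        w=np.array([x0[0]-np.sin(.46)*v[0],x0[1]+np.cos(.46)*v[0],v[1],v[2],0]); return rod_cost(w,fs)
    r=differential_evolution(c,[(-.02,.02),(.035,.075),(.3,.6)],seed=1,tol=1e-6); v=r.x
    w=np.array([x0[0]-np.sin(.46)*v[0],x0[1]+np.cos(.46)*v[0],v[1],v[2],0]); print(nm,np.round(w,4),round(r.fun,1))
    if nm=='paddle': S=w
o=np.array([.5245,.265])
c=lambda v: drive_cost((o[0]-np.sin(.34)*v[0],o[1]+np.cos(.34)*v[0],v[1]),fs)
r=differential_evolution(c,[(-.012,.012),(.2,.5)],seed=1,tol=1e-6);v=r.x
D=np.array([o[0]-np.sin(.34)*v[0],o[1]+np.cos(.34)*v[0],.14,v[1]]);print('drive',np.round(D,4),r.fun)
pickle.dump((D,S),open('fit.pkl','wb'))
ims=[]
for c in F:
    f=F[c]; im=cv2.resize(np.uint8(f['m'])[:,:,::-1],None,fx=6,fy=6,interpolation=cv2.INTER_CUBIC)
    o=D[:3];z=frame(o,D[3])[:,2]; d=rdir(S)
    L=[(l,(0,0,255)) for a,bb,rr in((-4,40,.023),(-166,-16,.031),(0,120,.0003)) for l in sides(f,o+z*a/1e3,o+z*bb/1e3,rr)]
    Q=frame(o,D[3]); th=np.linspace(0,6.3,60)
    L+=[([o+Q@[r*np.cos(a),r*np.sin(a),h] for a in th],(0,255,255)) for r,h in((.023,.040),(.008,.044),(.023,-.004))]
    L+=[(l,(0,255,0)) for l in sides(f,S[:3],S[:3]+d*.172,.005)]
    for l,col in L:
        q=np.int32((P(f,l)+.5)*6); cv2.polylines(im,[q],False,col,1)
    for cc in (o, S[:3]+d*.08):
        u,v=np.int32(proj(f,cc)*6); ims.append(im[v-140:v+150,u-190:u+200])
cv2.imwrite('pics/fit2.png',np.vstack([np.hstack(ims[:2]),np.hstack(ims[2:])]))
E
python3 m2.py
```

```text
paddle [ 0.4002 -0.3063  0.0611  0.3876  0.    ] -184.6
disc [ 0.3729 -0.2514  0.0607  0.3918  0.    ] -213.1
cross [ 0.3454 -0.1965  0.0604  0.3966  0.    ] -216.0
drive [0.5244 0.2653 0.14   0.4077] -84.19540405273438
```

View pics/fit2.png

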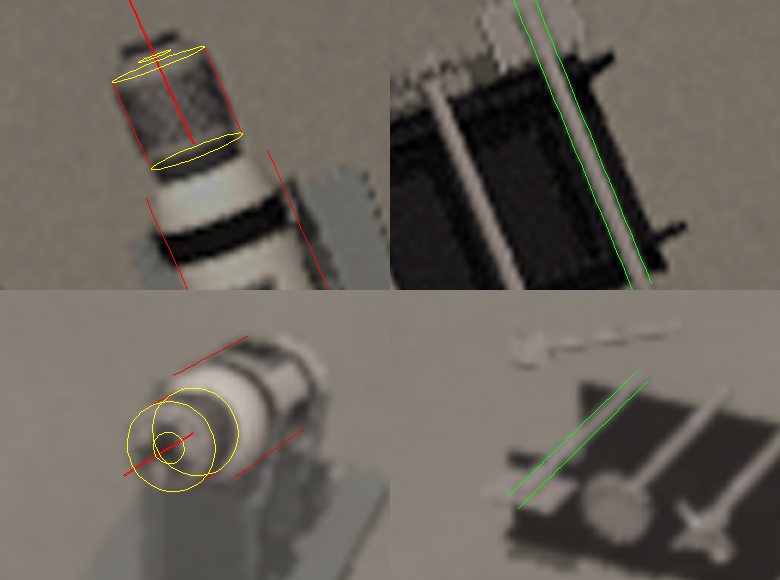

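```bash
cat > m3.py <<'E'
from h import *
import pickle
F,tips=pickle.load(open('m.pkl','rb')); f=F['top'];fs=F['scene']
D,S=pickle.load(open('fit.pkl','rb'))
c=[onz(f,np.array(p)/2.35+80-.3,.012) for p in((260,130),(298,245),(212,277))]
a=c[0]-c[1];b=c[2]-c[1];print('plate',np.round(c,3).tolist(),np.linalg.norm(a),np.linalg.norm(b),np.arctan2(a[1],a[0]),np.arctan2(b[1],b[0])-np.pi/2)
f1=onz(f,np.array((182,85))/2.35+80-.3,.14+.046*np.sin(.436));f2=onz(f,np.array((240,250))/2.35+80-.3,.14-.176*.4226);d=f1-f2;print('axis',f1,f2,np.arctan2(d[1],d[0]),np.linalg.norm(d))
# absolute-gradient fit, top only
def ab(l):
    q=P(f,l);t=q[-1]-q[0];n=np.array([-t[1],t[0]])/np.linalg.norm(t)
    return np.mean(np.abs(sample(f['g'],q+.7*n)-sample(f['g'],q-.7*n)))
o=np.array([.5245,.265])
def cst(v,seg):
    p=np.array([o[0]-np.sin(.34)*v[0],o[1]+np.cos(.34)*v[0],.14]);z=frame(p,v[1])[:,2]
    return -sum(ab(l) for A,B,r in seg for l in sides(f,p+z*A/1e3,p+z*B/1e3,r))
for seg in (((-2,38,.023),),((-2,38,.023),(-155,-40,.031)),((-155,-40,.031),)):
    r=differential_evolution(cst,[(-.015,.015),(.2,.5)],args=(seg,),seed=1,tol=1e-6);v=r.x;print(np.round([o[0]-np.sin(.34)*v[0],o[1]+np.cos(.34)*v[0],v[1],r.fun],4))
# reach checks
im=cv2.resize(np.uint8(f['m'])[100:205,130:220,::-1],None,fx=5.6,fy=5.6,interpolation=cv2.INTER_CUBIC)
E
python3 m3.py
cat > k.py <<'E'
from h import *
def rot(zt,yt):  # tool z, tool y -> rotvec
    zt=zt/np.linalg.norm(zt); yt=yt-zt*(zt@yt); yt/=np.linalg.norm(yt)
    return R.from_matrix(np.column_stack([np.cross(yt,zt),yt,zt])).as_rotvec()
g=grip_point_offset
yr=.39; d=np.array([np.cos(yr),np.sin(yr),0]); lat=np.array([-np.sin(yr),np.cos(yr),0]) # lat towards neighbour rods (+y)
E
cat > c1.py <<'E'
from k import *
S=np.array([.400,-.306,.055])
C=np.array([.5244,.2653,.14])
for th in(0,.35):
  for sg in(1,-1):
    zt=np.array([0,0,-1])*np.cos(th)+lat*np.sin(th); r=rot(zt,sg*lat)
    G=S+d*.095
    print('grasp',th,sg,np.round(ik(G+zt*g,r),2) if ik(G+zt*g,r) is not None else None, np.round(ik(G+zt*(g-.12),r),2) if ik(G+zt*(g-.12),r) is not None else None)
    Q=frame(C,.35)
    for th2 in (0,th):
      zt=Q[:,0]*np.cos(th2)+Q[:,1]*np.sin(th2)
      r=rot(zt,sg*Q[:,1])
      print(' insert',th2,[np.round(q,2).tolist() if (q:=ik(C+Q[:,2]*a+zt*g,r)) is not None else None for a in(.095,.17)])
for sg in(1,-1):
  Q=frame(C,.35)
  for a in np.arange(-1.6,1.3,.2): # angle toward +y world
    back=-Q[:,0]*np.cos(a)+Q[:,1]*np.sin(a); zt=-back
    yt=sg*np.cross(Q[:,2],zt)
    q=ik(C+Q[:,2]*.018+zt*g,rot(zt,yt)); print('sleeve',sg,round(a,1),None if q is None else np.round(q,2).tolist())
E
python3 c1.py
```

```text
plate [[0.549, 0.206, 0.012], [0.391, 0.147, 0.012], [0.344, 0.261, 0.012]] 0.16850306835970794 0.1230885665318709 0.3539538884699613 0.3895163607950729
axis [0.5637844  0.27730986 0.15942658] [0.37601893 0.21550907 0.0656224 ] 0.31797023953769127 0.2188022749749254
[  0.5239   0.2668   0.3661 -57.2099]
[   0.5237    0.2671    0.346  -100.1505]
[  0.5237   0.2674   0.3458 -43.1098]
grasp 0 1 [-0.64  0.54 -0.41  0.62  0.   -1.03] [-0.64  0.4  -0.29  0.88  0.   -1.03]
 insert 0 [[0.34, 0.35, -0.47, 0.32, 0.0, -0.01], [0.34, 0.43, -0.25, 0.46, 0.0, -0.01]]
 insert 0 [[0.34, 0.35, -0.47, 0.32, 0.0, -0.01], [0.34, 0.43, -0.25, 0.46, 0.0, -0.01]]
grasp 0 -1 [-0.64  0.54 -0.41  0.62  0.    2.11] [-0.64  0.4  -0.29  0.88  0.    2.11]
 insert 0 [[0.34, 0.35, -0.47, 0.32, 0.0, 3.13], [0.34, 0.43, -0.25, 0.46, 0.0, 3.14]]
 insert 0 [[0.34, 0.35, -0.47, 0.32, 0.0, 3.13], [0.34, 0.43, -0.25, 0.46, 0.0, 3.14]]
grasp 0.35 1 [-0.72  0.74 -0.08  1.06  0.15 -1.13] [-0.74  0.7   0.14  1.34  0.15 -1.16]
 insert 0 [[0.34, 0.35, -0.47, 0.32, 0.0, -0.01], [0.34, 0.43, -0.25, 0.46, 0.0, -0.01]]
 insert 0.35
[... 1165 characters left out ...]
5, 1.48]
sleeve -1 -1.2 [-0.11, 0.87, -0.15, 1.26, 1.12, 1.92]
sleeve -1 -1.0 [-0.09, 0.68, -0.34, 0.85, 1.03, 2.29]
sleeve -1 -0.8 [-0.04, 0.53, -0.49, 0.56, 0.89, 2.56]
sleeve -1 -0.6 [0.02, 0.41, -0.59, 0.37, 0.7, 2.75]
sleeve -1 -0.4 [0.11, 0.33, -0.65, 0.26, 0.49, 2.9]
sleeve -1 -0.2 [0.22, 0.29, -0.68, 0.2, 0.25, 3.02]
sleeve -1 -0.0 [0.34, 0.28, -0.67, 0.18, 0.0, 3.13]
sleeve -1 0.2 [0.46, 0.31, -0.64, 0.21, -0.24, -3.04]
sleeve -1 0.4 [0.56, 0.38, -0.58, 0.27, -0.48, -2.93]
sleeve -1 0.6 [0.65, 0.47, -0.48, 0.39, -0.7, -2.79]
sleeve -1 0.8 [0.71, 0.59, -0.36, 0.59, -0.89, -2.61]
sleeve -1 1.0 [0.75, 0.75, -0.19, 0.88, -1.04, -2.36]
sleeve -1 1.2 [0.78, 0.94, 0.04, 1.31, -1.15, -1.99]
```

```bash
cat > g1.py <<'E'
from k import *
S=np.array([.401,-.3078,.055]); th=.35
zt=np.array([0,0,-1])*np.cos(th)+lat*np.sin(th); r=rot(zt,lat); G=S+d*.095
move_l([.146,.53,.40],.4)
movep(G+zt*(g-.16),r)
print(get_state()['clock'])
hit=move_l(G+zt*g,.12,until_force=12); s=get_state(); print('down',hit,s['clock'],np.round(s['position']-(G+zt*g),4),np.round(s['contact_force'],1))
if not hit:
    grab(100); s=get_state(); print(s['finger_gap'],s['grasp_force'],np.round(s['contact_force'],1),np.round(s['wrist_torque'],2))
    move_l(s['position']+np.array([0,0,.15]),.15); s=get_state(); print(s['clock'],s['finger_gap'],s['grasp_force'],np.round(s['contact_force'],1),np.round(s['wrist_torque'],2))
f=grab_frame('scene');cv2.imwrite('pics/s1.png',cv2.resize(f['img'][60:260,110:310,::-1],None,fx=2.8,fy=2.8,interpolation=3))
E
python3 g1.py
```

```text
7.4917
down False 8.975 [ 0.0005 -0.0006  0.0006] [-0.5 -0.4 -0.7]
0.07934759809077227 97.64228582382202 [ 0.9 -0.2  1.2] [-0.36 -0.14  0.01]
10.8417 0.07902003632460611 97.71187663078308 [ 0.1 -0.5 -1.2] [-0.41 -0.15 -0.01]
```

View pics/s1.png

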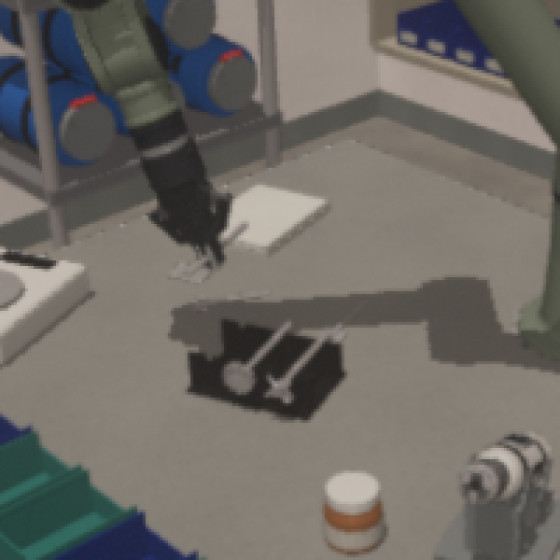

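```bash
cat >> k.py <<'E'
C=np.array([.5237,.2671,.14]); YAW=.346
def chk(): Q=frame(C,YAW); return Q[:,0],Q[:,1],Q[:,2]
def crops(name,cams=('scene','top'),ov=None,half=40,k=4.8,n=3):
    ims=[];X,Y,Z=chk();o=C
    for c in cams:
        f=avg(c,n); im=cv2.resize(np.uint8(f['m'])[:,:,::-1],None,fx=8,fy=8,interpolation=cv2.INTER_CUBIC)
        u,v=np.int32(proj(f,C+Z*.06)*8)
        if ov: 
            for l,col in ov(f): cv2.polylines(im,[np.int32((P(f,l)+.5)*8)],False,col,1)
        ims.append(im[v-240:v+240,u-195:u+195])
    cv2.imwrite(name,np.hstack(ims))
E
cat > p1.py <<'E'
from k import *
X,Y,Z=chk(); zt=X; r=rot(zt,Y)
s=get_state(); move_l(s['position']+np.array([0,0,.10]),.3)
G=C+Z*.172
movep(G+zt*g-X*.10,r); print(get_state()['clock'])
move_l(G+zt*g,.15); s=get_state(); print(s['clock'],np.round(s['position']-(G+zt*g),4),s['finger_gap'])
ov=lambda f:[(l,(0,0,255)) for l in sides(f,C,C+Z*.075,.0003)]+[(l,(0,255,0)) for l in sides(f,C+Z*.077,C+Z*.249,.005)]
crops('pics/p1.png',ov=ov)
E
python3 p1.py
```

```text
13.5083
14.325 [ 0.0005 -0.      0.0009] 0.08245981120735674
```

View pics/p1.png

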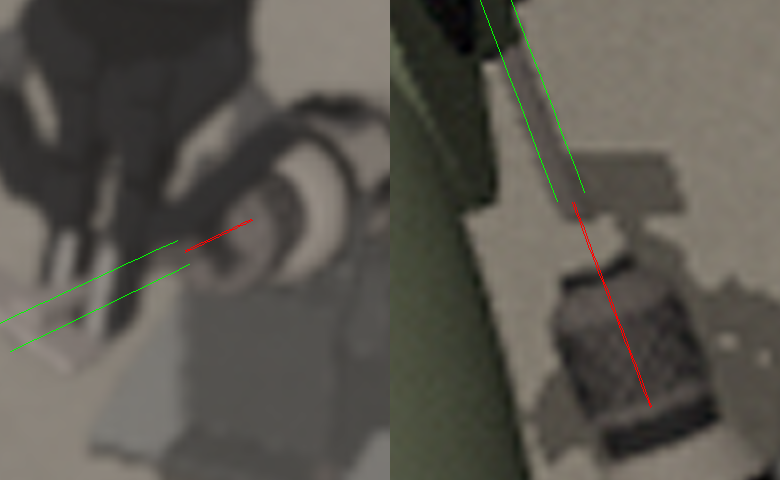

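The top view shows the held rod's plain end at about (568,210) in the crop, a little left of the predicted lines, with the chuck axis well centred on the sleeve. The scene view is partly blocked by the fingers. I'll fit the rod's lateral offset numerically.

```bash
cat > p2.py <<'E'
from k import *
X,Y,Z=chk()
F={c:prep(avg(c,4)) for c in('top','scene')}
for c in F:
    f=F[c]; print(c,[(n,np.round(t['centre'],1).tolist(),round(t['score'],2)) for n in('paddle','chuck') for t in tip_of(c,n)[:2]],'pred paddle',np.round(proj(f,C+Z*.077),1),'chuck',np.round(proj(f,C),1))
f=F['top']; im=np.float32(f['m'])
# lateral intensity profiles (mm) across rod and across sleeve in top view
t=np.arange(-14,15,1.)
for a0,a1 in((.082,.115),):
    for ch in range(3):
        pr=[np.mean([sample(im[:,:,ch].copy(),proj(f,C+Z*a+Y*y/1e3)[None])[0] for a in np.linspace(a0,a1,20)]) for y in t]
        print(np.round(pr).astype(int).tolist())
t=np.arange(-32,33,2.)
for a0,a1 in((.004,.016),(.018,.034),(-.14,-.05)):
    # silhouette plane through axis approx
    pr=[np.mean([sample(im[:,:,0].copy(),proj(f,C+Z*a+Y*y/1e3)[None])[0] for a in np.linspace(a0,a1,20)]) for y in t]
    print(np.round(pr).astype(int).tolist())
f=F['scene']; im=f['img'][195:275,230:330,::-1]; im=cv2.resize(im,None,fx=7.5,fy=7.5,interpolation=cv2.INTER_CUBIC)
Q=np.column_stack([X,Y,Z])
for rr,h,col in((.023,.040,(0,255,255)),(.005,.077,(0,255,0)),(.008,.044,(0,0,255))):
    q=P(f,[C+Q@[rr*np.cos(a),rr*np.sin(a),h] for a in np.linspace(0,6.3,60)]); cv2.polylines(im,[np.int32((q-[230,195]+.5)*7.5)],False,col,1)
cv2.imwrite('pics/p2.png',im)
E
python3 p2.py
```

```text
top [('paddle', [146.4, 104.7], 0.66), ('paddle', [382.1, 224.3], 0.66), ('chuck', [162.6, 131.9], 0.68)] pred paddle [151.6 105.4] chuck [161.6 131.6]
scene [('paddle', [201.4, 166.6], 0.5), ('paddle', [238.0, 173.9], 0.45), ('chuck', [285.8, 232.9], 0.72)] pred paddle [276.2 234.4] chuck [284.7 230.4]
[118, 117, 117, 116, 115, 115, 115, 113, 110, 105, 97, 89, 83, 81, 83, 86, 88, 89, 91, 95, 101, 109, 117, 124, 128, 129, 128, 126, 123]
[111, 111, 110, 109, 109, 109, 109, 107, 104, 99, 92, 83, 77, 75, 77, 80, 82, 82, 84, 88, 95, 103, 111, 118, 122, 123, 122, 120, 116]
[101, 100, 100, 99, 99, 98, 98, 97, 94, 89, 83, 77, 72, 70, 72, 75, 77, 77, 78, 81, 87, 93, 101, 106, 110, 111, 110, 108, 105]
[92, 87, 83, 75, 60, 45, 44, 48, 52, 53, 56, 60, 62, 65, 64, 65, 66, 66, 68, 65, 64, 62, 60, 56, 55, 50, 44, 47, 63, 78, 82, 82, 82]
[86, 85, 84, 78, 62, 46, 42, 47, 52, 54, 56, 61, 63, 68, 67, 68, 71, 72, 73, 69, 68, 67, 66, 61, 56, 52, 47, 52, 80, 106, 119, 121, 125]
[66, 78, 86, 90, 93, 94, 97, 95, 86, 76, 67, 61, 57, 57, 57, 56, 57, 57, 56, 56, 56, 56, 59, 67, 78, 91, 97, 97, 94, 83, 72, 71, 77]
```

View pics/p2.png

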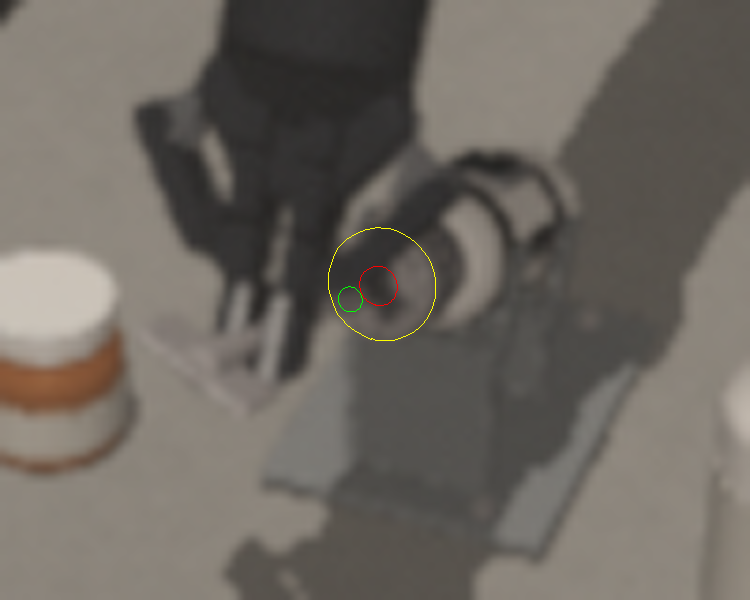

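Lateral fits in the top view: sleeve centred within 0.1 mm, rod about 1.1 mm towards +Y. I'll shift by -1 mm and probe the insertion with a force guard.

```bash
cat > i1.py <<'E'
from k import *
X,Y,Z=chk(); r=rot(X,Y)
def at(a,x=0,y=0): return C+Z*a+X*(g+x/1e3)+Y*y/1e3
def rep(t,hit=None):
    s=get_state(); p=s['position']-at(0); print(t,hit,'clk',round(s['clock'],1),'xyz mm',np.round(np.array([p@X,p@Y,p@Z])*1e3,1),'F',np.round([s['contact_force']@v for v in(X,Y,Z)],1),'gap',round(s['finger_gap'],4))
    return p@Z
if __name__=='__main__':
    rep('start')
    move_l(at(.172,0,-1),.1); rep('ready')
    hit=move_l(at(.092,0,-1),.04,until_force=8); rep('in',hit)
E
python3 i1.py
```

```text
start None clk 15.2 xyz mm [ 1.00e-01 -0.00e+00  1.72e+02] F [ 1.7 -0.   0. ] gap 0.0764
ready None clk 15.5 xyz mm [  0.   -1.1 172. ] F [ 0.9  0.1 -0.9] gap 0.0782
in True clk 17.0 xyz mm [ -0.6  -1.  105.1] F [1.6 1.3 2.4] gap 0.0814
```

```bash
cat > i2.py <<'E'
from i1 import *
z0=rep('now')
for x,y in((0,-1),(1.5,-1),(-1.5,-1),(0,.5),(0,-2.5)):
    move_l(at(z0+.003,x,y),.05)
    hit=move_l(at(.085,x,y),.03,until_force=14); z=rep((x,y),hit)
    if z<z0-.004: break
E
python3 i2.py
```

```text
now None clk 17.0 xyz mm [ -0.6  -1.  105.1] F [1.6 1.3 2.4] gap 0.0814
(0, -1) True clk 17.7 xyz mm [ -1.4  -1.  105.2] F [2.4 0.8 2.7] gap 0.0838
(1.5, -1) True clk 18.4 xyz mm [ -0.3  -1.  105.4] F [1.1 1.1 2.2] gap 0.0769
(-1.5, -1) True clk 19.1 xyz mm [ -2.7  -1.  105.6] F [2.7 0.4 2.4] gap 0.0806
(0, 0.5) True clk 19.8 xyz mm [ -2.    0.4 105.8] F [-0.3  0.3  2. ] gap 0.0772
(0, -2.5) True clk 20.5 xyz mm [ -1.9  -2.5 105.9] F [-0.4  0.6  2.6] gap 0.0759
```

```bash
cat > v3.py <<'E'
from k import *
X,Y,Z=chk(); ro=-.35*0
def ov(f):
    L=[]
    for e,col in((.0,(0,255,0)),(.007,(0,0,255))):
        for s in(.35,):
            yy=Y*np.cos(s)-X*np.sin(s)
            L.append(([C+Z*(e+a)+yy*b for a,b in((.138,-.025),(.172,-.025),(.172,.025),(.138,.025),(.138,-.025))],col))
    return L
ims=[]
for c in('scene','top'):
    f=avg(c,4); im=cv2.resize(np.uint8(f['m'])[:,:,::-1],None,fx=9,fy=9,interpolation=cv2.INTER_CUBIC)
    for l,col in ov(f): cv2.polylines(im,[np.int32((P(f,l)+.5)*9)],False,col,1)
    u,v=np.int32(proj(f,C+Z*.155)*9); ims.append(im[v-220:v+220,u-195:u+195])
cv2.imwrite('pics/v3.png',np.hstack(ims))
E
python3 v3.py
```

```text
(no output)
```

View pics/v3.png

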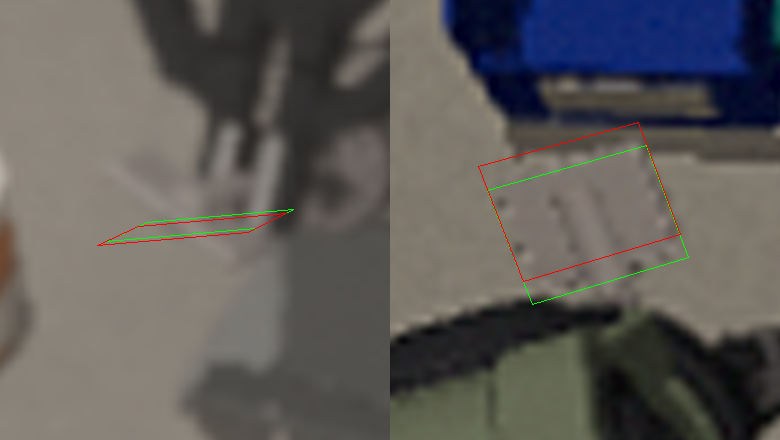

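The plate shows in the top view at about (590,215), next to both overlay outlines, but it is too low in contrast to judge by eye. In the scene view the plate's roll is opposite to what I drew. I'll read its far and near edges from intensity profiles instead.

```bash
cat > v4.py <<'E'
from k import *
X,Y,Z=chk(); f=avg('top',6); im=np.float32(f['m']); ro=.35
yy=Y*np.cos(ro)+X*np.sin(ro)
a=np.arange(.128,.196,.002)
print((a*1e3).astype(int).tolist())
for b0,b1 in((-.02,-.008),(.008,.02)):
  for ch in(0,2):
    pr=[np.mean([sample(im[:,:,ch].copy(),proj(f,C+Z*t+yy*b)[None])[0] for b in np.linspace(b0,b1,13)]) for t in a]
    print(b0,ch,np.round(pr).astype(int).tolist())
print('lateral',list(range(-40,41,3)))
for s in(1,-1):
    yy=Y*np.cos(ro)+s*X*np.sin(ro)
    print([int(np.mean([sample(im[:,:,0].copy(),proj(f,C+Z*t+yy*b/1e3)[None])[0] for t in np.linspace(.146,.168,12)])) for b in range(-40,41,3)])
E
python3 v4.py
```

```text
[128, 130, 132, 134, 136, 138, 140, 142, 144, 146, 148, 150, 152, 154, 156, 158, 160, 162, 164, 166, 168, 170, 172, 174, 176, 178, 180, 182, 184, 186, 188, 190, 192, 194]
-0.02 0 [125, 126, 126, 128, 125, 117, 110, 122, 121, 122, 122, 124, 125, 125, 124, 124, 124, 124, 124, 125, 126, 126, 124, 105, 86, 82, 64, 45, 43, 60, 74, 80, 81, 62]
-0.02 2 [107, 108, 107, 109, 107, 101, 95, 107, 107, 107, 107, 108, 110, 110, 109, 108, 108, 109, 109, 110, 110, 111, 108, 91, 73, 69, 64, 60, 56, 59, 61, 70, 79, 71]
0.008 0 [39, 23, 34, 67, 101, 120, 115, 116, 119, 119, 120, 120, 122, 124, 124, 121, 123, 123, 120, 122, 124, 124, 125, 122, 125, 118, 104, 103, 99, 99, 94, 84, 73, 59]
0.008 2 [38, 24, 33, 60, 87, 103, 99, 101, 104, 105, 106, 105, 106, 108, 108, 106, 107, 107, 104, 107, 109, 109, 110, 106, 107, 100, 89, 88, 84, 85, 86, 84, 78, 71]
lateral [-40, -37, -34, -31, -28, -25, -22, -19, -16, -13, -10, -7, -4, -1, 2, 5, 8, 11, 14, 17, 20, 23, 26, 29, 32, 35, 38]
[120, 122, 124, 126, 120, 113, 125, 124, 124, 124, 123, 117, 122, 130, 128, 118, 112, 123, 123, 122, 123, 124, 122, 127, 129, 128, 127]
[116, 122, 124, 126, 126, 118, 118, 125, 124, 124, 124, 119, 120, 129, 127, 116, 115, 123, 123, 123, 125, 121, 127, 129, 128, 127, 128]
```

Near edge at about 140 and far edge at about 174 mm, so the plain end is within about 2 mm of z = 0, not 7 mm. It sits on the stop, which matches all five probes ending at 105. I'll seat it once more, release, and go to the sleeve from the jar side.

```bash
cat > t1.py <<'E'
from i1 import *
def sl(a,back=0,zc=.018,off=np.zeros(3)):
    zt=X*np.cos(a)-Y*np.sin(a); return C+off+Z*zc+zt*(g-back), rot(zt,np.cross(Z,zt))
if __name__=='__main__':
    hit=move_l(at(.090,0,-1),.03,until_force=20); rep('seat',hit)
    let_go(); s=get_state(); rep('open')
    move_l(s['position']-X*.13,.2)
    for a,b in((-.6,.17),(-1.2,.13)):
        p,r=sl(a,b); movep(p,r)
    p,r=sl(-1.2); hit=move_l(p,.1,until_force=12); rep('at sleeve',hit)
    f=grab_frame('scene');cv2.imwrite('pics/s4.png',cv2.resize(f['img'][150:310,180:360,::-1],None,fx=3.6,fy=3.6,interpolation=3))
E
python3 t1.py
```

```text
seat True clk 21.7 xyz mm [ -4.1  -2.1 106.1] F [1.8 0.9 1.6] gap 0.0813
open None clk 22.5 xyz mm [ -4.5  -1.9 107.6] F [-0.2  0.6 -0.2] gap 0.9991
at sleeve False clk 26.2 xyz mm [-12.   17.   18.2] F [-1.1  0.1  0.4] gap 0.9995
```

View pics/s4.png

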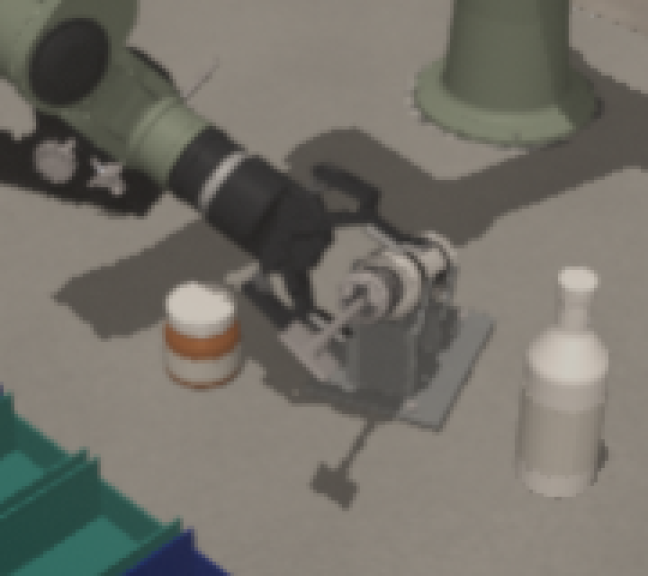

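The rod sits in the chuck and sticks out at (320,340) to (370,295) in the crop. The fingers straddle the sleeve and the bottle and jar are untouched. Next I'll grip and turn in small steps while watching the moment.

```bash
cat > t2.py <<'E'
from t1 import *
def stat(a,t=''):
    s=get_state(); zt=X*np.cos(a)-Y*np.sin(a); yt=np.cross(Z,zt); F=s['contact_force'];M=s['wrist_torque']
    zz=R.from_rotvec(s['eef_rot']).as_matrix()[:,2]; act=np.arctan2(-zz@Y,zz@X)
    A=M+np.cross(s['position']-C,F)
    print(t,round(a,2),'act',round(act,3),'Mz',round(M@Z,2),'Maxis',round(A@Z,2),'F yt,zt,Z',np.round([F@yt,F@zt,F@Z],1),'gap',round(s['finger_gap'],3),'clk',round(s['clock'],1))
    return M@Z
if __name__=='__main__':
    stat(-1.2,'pre'); grab(120); stat(-1.2,'grip')
    for a in np.arange(-1.1,-.25,.1):
        p,r=sl(a); move_l(p,.02,rot=r); m=stat(a)
        if abs(m)>1.0: break
E
python3 t2.py
```

```text
pre -1.2 act -1.2 Mz -0.8 Maxis -0.82 F yt,zt,Z [-1.5 -0.3  0.2] gap 1.002 clk 26.3
grip -1.2 act -1.196 Mz -2.97 Maxis -3.16 F yt,zt,Z [-10.5  -6.6  -1.1] gap 0.509 clk 26.8
 -1.1 act -1.093 Mz -3.43 Maxis -3.65 F yt,zt,Z [-12.   -3.7  -0.3] gap 0.509 clk 27.1
```

```bash
cat > t3.py <<'E'
from t2 import *
off=np.zeros(3); a=-1.1; yt=lambda a:Y*np.cos(a)+X*np.sin(a)
for k in(1,2):
    off=-yt(a)*.001*k; p,r=sl(a,off=off); move_l(p,.02,rot=r); stat(a,f'shift {k}')
E
python3 t3.py
```

```text
shift 1 -1.1 act -1.097 Mz -1.79 Maxis -1.87 F yt,zt,Z [-3.6 -6.4 -2.3] gap 0.51 clk 27.3
shift 2 -1.1 act -1.098 Mz -0.61 Maxis -0.61 F yt,zt,Z [  1.5 -10.3  -3.8] gap 0.506 clk 27.6
```

```bash
cat > t4.py <<'E'
from t2 import *
import sys,json
yt=lambda a:Y*np.cos(a)+X*np.sin(a)
def T(a):
    s=get_state();return s['wrist_torque']@Z-.21*(s['contact_force']@yt(a)), s['contact_force']@yt(a)
def run(angs,off,lim=9):
    for a in angs:
        p,r=sl(a,off=off); move_l(p,.02,rot=r); sleep(.05); t,f=T(a)
        s=get_state(); zz=R.from_rotvec(s['eef_rot']).as_matrix()[:,2]; zt=X*np.cos(a)-Y*np.sin(a)
        print(round(a,2),'act',round(np.arctan2(-zz@Y,zz@X),3),'T',round(t,2),'Fy',round(f,1),'Fz',round(s['contact_force']@zt,1),'off',np.round([off@X*1e3,off@Y*1e3],1),'gap',round(s['finger_gap'],3),'clk',round(s['clock'],1))
        off=off+yt(a)*np.clip(f/6500,-.001,.001)
        if abs(t)>lim: break
    json.dump([a,off.tolist()],open('st.json','w')); return off
if __name__=='__main__':
    run(np.arange(-1.0,-.15,.1),-yt(-1.1)*.0017)
E
python3 t4.py
```

```text
-1.0 act -0.996 T -0.85 Fy -1.8 Fz -8.2 off [ 1.5 -0.8] gap 0.504 clk 27.9
-0.9 act -0.896 T -0.88 Fy -0.7 Fz -9.9 off [ 1.8 -0.9] gap 0.504 clk 28.3
-0.8 act -0.797 T -0.65 Fy -0.7 Fz -9.6 off [ 1.8 -1. ] gap 0.513 clk 28.6
-0.7 act -0.697 T -0.6 Fy -0.6 Fz -10.6 off [ 1.9 -1.1] gap 0.509 clk 28.9
-0.6 act -0.597 T -0.53 Fy -0.6 Fz -11.6 off [ 2.  -1.1] gap 0.506 clk 29.2
-0.5 act -0.498 T -0.53 Fy -0.6 Fz -11.0 off [ 2.  -1.2] gap 0.508 clk 29.5
-0.4 act -0.399 T -0.5 Fy -0.3 Fz -13.9 off [ 2.1 -1.3] gap 0.509 clk 29.8
-0.3 act -0.299 T -0.49 Fy -0.7 Fz -15.1 off [ 2.1 -1.3] gap 0.51 clk 30.1
-0.2 act -0.2 T -0.34 Fy -0.7 Fz -17.3 off [ 2.1 -1.4] gap 0.507 clk 30.4
```

```bash
cat > t5.py <<'E'
from t4 import *
a,o=json.load(open('st.json')); run(np.arange(a+.05,.105,.05),np.array(o))
E
python3 t5.py
```

```text
-0.15 act -0.151 T -0.33 Fy 0.2 Fz -18.4 off [ 2.1 -1.6] gap 0.509 clk 30.7
-0.1 act -0.101 T -0.13 Fy -0.6 Fz -18.1 off [ 2.1 -1.5] gap 0.509 clk 31.0
-0.05 act -0.051 T 0.09 Fy -1.4 Fz -17.7 off [ 2.1 -1.6] gap 0.503 clk 31.3
-0.0 act -0.002 T -0.17 Fy 0.4 Fz -17.8 off [ 2.2 -1.8] gap 0.511 clk 31.6
0.05 act 0.048 T -0.09 Fy -0.0 Fz -19.0 off [ 2.2 -1.8] gap 0.508 clk 31.9
0.1 act 0.098 T 0.3 Fy -1.5 Fz -19.0 off [ 2.2 -1.8] gap 0.512 clk 32.2
```

```bash
cat > t6.py <<'E'
from t4 import *
def m(t):
    L=[]
    for _ in range(8):
        s=get_state(); L.append([s['wrist_torque']@Z]+[s['contact_force']@v for v in(X,Y,Z)]+[s['wrist_torque']@X,s['wrist_torque']@Y]); sleep(.02)
    print(t,np.round(np.mean(L,0),3),np.round(np.std(L,0),3),round(s['clock'],1))
if __name__=='__main__':
    m('held'); let_go(); m('free')
    s=get_state();zt=R.from_rotvec(s['eef_rot']).as_matrix()[:,2]
    move_l(s['position']-zt*.02,.1); m('back20')
    F=grab_frame('scene'); p=lambda:[(np.round(t['centre'],1).tolist(),round(t['score'],2)) for t in tip_of('scene','paddle')[:2]]
    cv2.imwrite('pics/s5.png',cv2.resize(F['img'][180:280,220:330,::-1],None,fx=6,fy=6,interpolation=cv2.INTER_CUBIC))
E
python3 t6.py
```

```text
held [ -0.035 -18.604   1.392  -4.026  -1.481   0.865] [0.034 0.382 0.612 0.568 0.032 0.036] 32.3
free [ 0.101 -0.2   -0.288 -0.118  0.044  0.396] [0.024 0.398 0.454 0.519 0.039 0.022] 32.9
back20 [ 0.086  0.284 -0.134  0.065  0.034  0.394] [0.028 0.43  0.509 0.322 0.032 0.021] 33.4
```

View pics/s5.png

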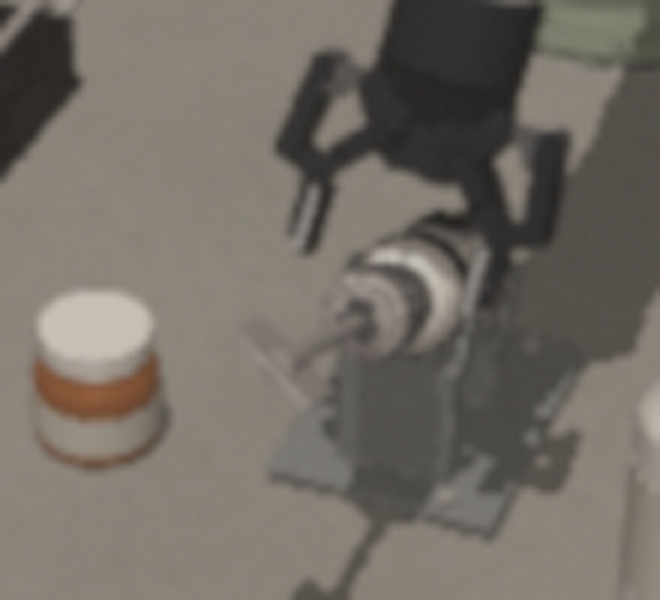

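The paddle plate is at about (278,365) in the crop, which is (266.3, 240.8) in the full image, with the rod leaving the mouth at (365,325). I'll compare that with the straight and drooped predictions.

```bash
cat > v5.py <<'E'
from t4 import *
f=prep(avg('scene',6)); _,off=json.load(open('st.json')); 
silhouettes
m=[(np.round(t['centre'],1).tolist(),round(t['score'],2),int(t['mask'].sum())) for t in silhouettes('scene','paddle')[:4]];print(m)
for o in(C,C+np.array(off)):
  print('mouth',np.round(proj(f,o+Z*.046),1))
  for dr in(0,3,6,9):
    t=np.radians(dr); d2=Z*np.cos(t)+X*np.sin(t); print(dr,np.round(proj(f,o+Z*.02+d2*.135),1))
# fit shaft droop via dark/bright ridge in scene+top: signed either way
ft=prep(avg('top',6))
def prof(f,d2,ax):
    pts=[o2+Z*.02+d2*a for a in np.linspace(.035,.11,25)]
for f_,n in((f,'scene'),(ft,'top')):
    q0=proj(f_,C+Z*.052);q1=proj(f_,C+Z*.133);t=q1-q0;L=np.linalg.norm(t);t/=L;nn=np.array([-t[1],t[0]]);print(n,'len px',round(L,1),'normal',np.round(nn,2))
    for w0,w1 in((.1,.4),(.35,.65),(.6,.95)):
        print([int(np.mean([sample(np.float32(f_['m'][:,:,1].copy()),(q0+t*L*w+nn*s)[None])[0] for w in np.linspace(w0,w1,15)])) for s in np.arange(-8,8.1,.5)])
E
python3 v5.py
```

```text
[([228.8, 182.1], 0.62, 14), ([269.9, 239.4], 0.44, 132), ([182.6, 170.7], 0.38, 53)]
mouth [279.7 232.7]
0 [266.6 239. ]
3 [266.2 241.4]
6 [265.8 243.7]
9 [265.5 246. ]
mouth [279.  233.2]
0 [265.9 239.5]
3 [265.4 241.9]
6 [265.  244.2]
9 [264.7 246.5]
scene len px 10.7 normal [-0.43 -0.9 ]
[84, 84, 85, 87, 89, 91, 93, 95, 94, 94, 93, 90, 89, 90, 95, 102, 108, 111, 109, 107, 108, 114, 121, 125, 126, 124, 122, 123, 124, 126, 128, 129, 130]
[90, 90, 92, 93, 95, 97, 100, 103, 106, 108, 106, 101, 96, 95, 98, 105, 111, 115, 118, 119, 121, 123, 125, 126, 127, 127, 127, 128, 128, 129, 130, 130, 130]
[93, 94, 98, 104, 110, 115, 119, 121, 123, 122, 117, 109, 103, 101, 103, 108, 114, 118, 121, 124, 126, 128, 129, 129, 129, 130, 130, 130, 131, 131, 131, 131, 131]
top len px 30.7 normal [ 0.93 -0.36]
[121, 120, 120, 120, 120, 120, 120, 120, 119, 117, 112, 109, 109, 113, 117, 117, 112, 105, 102, 105, 111, 116, 118, 119, 119, 119, 119, 120, 120, 120, 120, 120, 119]
[120, 119, 119, 119, 119, 119, 119, 119, 118, 114, 109, 108, 110, 114, 118, 116, 110, 104, 103, 108, 113, 117, 118, 118, 118, 119, 119, 119, 120, 120, 120, 120, 119]
[118, 118, 118, 118, 118, 118, 119, 119, 119, 115, 109, 108, 112, 116, 118, 115, 107, 102, 105, 111, 115, 118, 118, 117, 117, 117, 118, 119, 119, 119, 119, 119, 119]
```

The rod is straight: plate centre 239.4 against 239.0 predicted with no droop. So the jaws have met it, which puts the sleeve between 1.29 and 1.59 because its start angle is unknown. To pin that down I'll reopen the sleeve to its hard stop at 0 and then turn exactly 1.5 rad.

```bash
cat > t7.py <<'E'
from t4 import *
off=X*.0022-Y*.0017
def rd(a,n=5):
    L=[];A=[]
    for _ in range(n):
        s=get_state(); L.append(T(a)); zz=R.from_rotvec(s['eef_rot']).as_matrix()[:,2]; A.append(np.arctan2(-zz@Y,zz@X)); sleep(.01)
    t,f=np.mean(L,0); return t,f,np.mean(A),get_state()['clock']
def step(a,v=.04):
    global off
    p,r=sl(a,off=off); move_l(p,v,rot=r); t,f,A,c=rd(a); print(round(a,2),'act',round(A,3),'T',round(t,2),'Fy',round(f,1),'clk',round(c,1)); off=off+yt(a)*np.clip(f/8000,-.0008,.0008); return t,A
def grip(a):
    p,r=sl(a,.02,off=off); move_l(p,.15,rot=r); p,r=sl(a,off=off); move_l(p,.1); grab(120); t,f,A,c=rd(a); print('grip',round(A,3),'T',round(t,2),'Fy',round(f,1))
if __name__=='__main__':
    grip(.35)
    for a in [.15,-.05,-.25,-.45,-.65,-.8]+list(np.arange(-.85,-1.31,-.05)):
        t,A=step(a)
        if t<-1.9: break
    json.dump([a,off.tolist(),A],open('st.json','w'))
E
python3 t7.py
```

```text
grip 0.348 T 0.69 Fy -0.3
0.15 act 0.148 T 0.27 Fy 2.5 clk 35.8
-0.05 act -0.051 T 0.21 Fy 1.4 clk 36.2
-0.25 act -0.251 T -0.08 Fy 2.4 clk 36.6
-0.45 act -0.45 T -0.16 Fy 2.4 clk 37.0
-0.65 act -0.65 T -0.46 Fy 3.9 clk 37.4
-0.8 act -0.799 T -0.46 Fy 3.0 clk 37.7
-0.85 act -0.847 T -0.46 Fy 0.6 clk 38.0
-0.9 act -0.897 T -0.47 Fy 0.4 clk 38.3
-0.95 act -0.947 T -0.49 Fy 0.4 clk 38.6
-1.0 act -0.997 T -0.53 Fy 0.4 clk 38.9
-1.05 act -1.047 T -0.5 Fy -0.1 clk 39.2
-1.1 act -1.097 T -0.64 Fy 0.3 clk 39.5
-1.15 act -1.147 T -0.9 Fy -0.2 clk 39.7
-1.2 act -1.197 T -1.49 Fy 2.2 clk 40.0
-1.25 act -1.246 T -1.82 Fy 3.0 clk 40.3
-1.3 act -1.296 T -0.61 Fy -0.3 clk 40.6
```

The hard stop showed from about -1.1, then the pads slipped at -1.25 to -1.3, so the sleeve is at 0 now. The earlier setting works out at about 1.45. Next I tighten by 1.54, which allows about 0.04 for wind-up.

```bash
cat > t8.py <<'E'
import t7
from t7 import *
_,o,A0=json.load(open('st.json')); t7.off=np.array(o)
a0=-1.296
for a in list(a0+np.arange(.2,1.21,.2))+[a0+1.3,a0+1.4,a0+1.48,a0+1.54]: step(a)
let_go(); t,f,A,c=rd(a,8); print('free T',round(t,2))
s=get_state(); zt=R.from_rotvec(s['eef_rot']).as_matrix()[:,2]; move_l(s['position']-zt*.16,.2); print(get_state()['clock'])
f=grab_frame('scene');t=grab_frame('top')
cv2.imwrite('pics/end.png',np.hstack([cv2.resize(f['img'][130:310,150:350,::-1],(400,360),interpolation=3),cv2.resize(t['img'][80:260,90:290,::-1],(400,360),interpolation=3)]))
for n in('base_bottle','ointment_jar'): print(n,[(c,np.round(tip_of(c,n)[0]['centre'],1).tolist()) for c in('scene','top') if tip_of(c,n)])
E
python3 t8.py
```

```text
-1.1 act -1.087 T -0.98 Fy -0.9 clk 41.2
-0.9 act -0.886 T -0.81 Fy -1.2 clk 41.7
-0.7 act -0.686 T -0.75 Fy -3.0 clk 42.1
-0.5 act -0.487 T -0.62 Fy -3.7 clk 42.5
-0.3 act -0.288 T -0.33 Fy -4.7 clk 42.9
-0.1 act -0.09 T -0.21 Fy -3.8 clk 43.3
0.0 act 0.008 T -0.16 Fy -2.4 clk 43.6
0.1 act 0.107 T -0.0 Fy -2.0 clk 43.9
0.18 act 0.186 T 0.12 Fy -1.2 clk 44.2
0.24 act 0.245 T 0.18 Fy -0.5 clk 44.5
free T 0.22
45.9583
base_bottle [('scene', [330.5, 278.6])]
ointment_jar [('scene', [235.4, 253.2]), ('top', [223.3, 125.3])]
```

View pics/end.png

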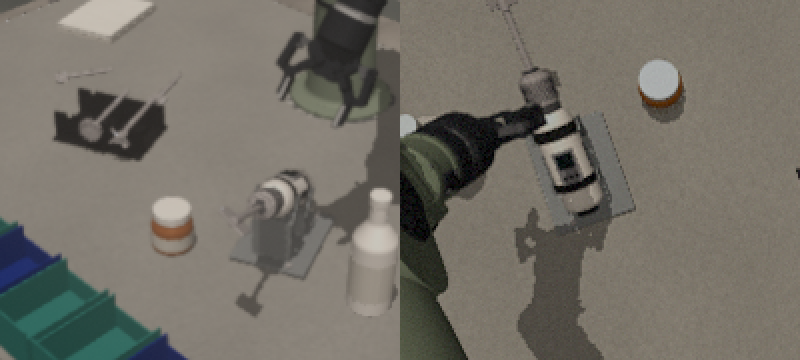

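In the final picture the rod is straight (plate at (235,217) in the left half, full image (267.5,238.5); straight prediction 239). The bottle and jar are in place, and the two other rods are still in the rack. The reopening pass covered more than the sleeve's whole travel, so the stop was certainly reached. That puts the sleeve at about 1.45 to 1.54. Now I back the arm away and check the depth and the bottle from above.

```bash
cat > e1.py <<'E'
from k import *
X,Y,Z=chk(); s=get_state(); p=s['position']; move_l([p[0]-.08,p[1]-.05,p[2]+.10],.25)
f=avg('top',6); im=np.float32(f['m']); a=np.arange(.126,.196,.002)
print([(n,np.round(t['centre'],1).tolist()) for n in('base_bottle','ointment_jar') for t in tip_of('top',n)[:1]],get_state()['clock'])
print((a*1e3).astype(int).tolist())
for ro in(.35,):
  yy=Y*np.cos(ro)+X*np.sin(ro)
  for b0,b1 in((-.02,-.01),(.01,.02)):
    print(b0,[int(np.mean([sample(im[:,:,0].copy(),proj(f,C+Z*t+Y*.0015+yy*b)[None])[0] for b in np.linspace(b0,b1,11)])) for t in a])
E
python3 e1.py
```

```text
[('base_bottle', [116.6, 157.9]), ('ointment_jar', [224.6, 128.3])] 47.5083
[126, 128, 130, 132, 134, 136, 138, 140, 142, 144, 146, 148, 150, 152, 154, 156, 158, 160, 162, 164, 166, 168, 170, 172, 174, 176, 178, 180, 182, 184, 186, 188, 190, 192, 194]
-0.02 [124, 123, 122, 123, 123, 123, 121, 110, 106, 113, 117, 115, 115, 115, 115, 113, 115, 119, 114, 116, 115, 117, 114, 113, 117, 89, 81, 64, 42, 39, 55, 71, 75, 80, 63]
0.01 [123, 122, 121, 123, 124, 124, 119, 105, 110, 108, 104, 110, 113, 114, 111, 113, 111, 107, 109, 113, 115, 115, 115, 118, 126, 125, 115, 108, 110, 105, 108, 109, 107, 100, 85]
```

```bash
python3 -c "
from cell import *
print(sign_off())"
```

```text
the job is handed in; nothing more can be done
None
```

I handed the job in at about 47.5 s of the 70 s: the paddle rod is in the chuck to the stop, within the roughly 2 mm the cameras can show. It stands straight in the jaws, with the sleeve at an estimated 1.45 to 1.54 rad, inferred from a hard-stop reference rather than read directly; nothing is held, and the bottle, jar and other two rods show no movement in the images.

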